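# Rub-test a tapered bore with a taper plug gauge

### The job

Check the tapered bore of the ring gripped in the fixture: lift the taper plug gauge (the one with the cross handle) out of its rack and nest it in the bore, letting it centre itself, with its handle square across the fixture's long side. Press it fully home with about 12 newtons and, keeping that push on (never more than 20 newtons), turn it a quarter turn until the handle points along the fixture's long side. Then let go and leave it seated upright there, with the other gauge and the loose rings left where they are.

Things in the scene. Friction and masses are not known exactly. Their poses are not given: they have to be found in the camera images.
- gauge_grip (a point): Centre of the cross handle of the taper plug gauge. The handle is a flat-sided steel bar 70 mm long (along x), 16 mm wide (y), 14 mm tall, across the top of a round neck 14 mm thick and 24 mm tall. z points up along the gauge's axis
- gauge_tip (a point): Centre of the small lower end of the taper gauge, on its axis, 65 mm below gauge_grip, with the gauge's axes. Home in the bore it is level with the gripped ring's lower face, which is 24 to 56 mm above the bench: that height differs each time and is not reported. The ring does not give under the push; its bore fits and is oiled: the gauge, let go in it, slides home
- taper_gauge: The loose steel taper gauge, 0.3 to 0.5 kg, 72 mm tall; origin and axes as gauge_tip. Below the neck a round flange 52 mm across, 6 mm thick, its top 31 mm below gauge_grip; below it the taper, 28 mm long, 40 mm across at the flange, 20 mm at the end. It starts upright, hanging by the flange in one of the rack's loose holes. Home, the flange is 4 mm above the ring
- rack: Gauge rack, fixed, an aluminium plate 90 x 160 mm (x, y) with its top at 50 mm, on four legs; origin under its centre. Two through holes of 44 mm on its y axis at -40 and +40 mm: one holds the taper gauge, the other the straight gauge (either way round)
- straight_gauge: The other gauge: straight cylindrical plug with a flange and a plain round upright handle 20 mm across, 84 mm tall in all, origin at its lower end; loose, to be left in the rack
- fixture: Check fixture, fixed: grey plate 160 mm long (its x), 100 mm wide (y), 14 mm thick, origin under its centre, on the bore's axis. Two jaws on the long axis, at x -60 and +60 mm, 58 to 65 mm tall, grip a steel ring over the plate's centre: 72 mm outside, 24 mm tall, with an upright tapered bore, 37 mm across at the top, 20 mm at the bottom
- ring_a: loose plain ring standing on the bench, 72 mm outside, 30 mm tall, origin under its centre; leave alone
- ring_b: loose plain ring, 66 mm outside, 34 mm tall, origin under its centre; leave alone
- ring_c: loose plain ring, 72 mm outside, 30 mm tall, origin under its centre; leave alone
Not all that is in view belongs to the job. What is shaped like the taper_gauge but brown or turquoise is not meant. What is shaped like the fixture but brown is not meant.

How it is judged (in metres and radians):
On the way, in this order (a step that is already met when the one before it is completed fails the run):
1. the taper gauge is home in the bore (centred, upright), its handle square across the fixture's long side within 30 degrees, wedged with over 22 N (two to four times push plus weight) for 0.3 s (horizontal distance between gauge_tip and fixture below 0.0015 m and angle between taper_gauge's own z axis and vertical below 0.052 rad and z of gauge_tip in the frame of fixture below 0.06 m and angle between the x axis of taper_gauge and the x axis of fixture, either way round above 1.047 rad and contact force between taper_gauge and fixture above 22 N), for 0.3 s.
2. half-way through the turn (handle 25 to 55 degrees off the long side) it is still home and wedged with over 22 N for 0.1 s (horizontal distance between gauge_tip and fixture below 0.0015 m and angle between taper_gauge's own z axis and vertical below 0.052 rad and z of gauge_tip in the frame of fixture below 0.06 m and angle between the x axis of taper_gauge and the x axis of fixture, either way round between 0.436 and 0.96 rad and contact force between taper_gauge and fixture above 22 N), for 0.1 s.
3. the handle points along the fixture's long side within 8 degrees, the gauge still home and wedged with over 22 N for 0.2 s (horizontal distance between gauge_tip and fixture below 0.0015 m and angle between taper_gauge's own z axis and vertical below 0.052 rad and z of gauge_tip in the frame of fixture below 0.06 m and angle between the x axis of taper_gauge and the x axis of fixture, either way round below 0.14 rad and contact force between taper_gauge and fixture above 22 N), for 0.2 s.
At the end, for the whole second after the job is handed in: The taper gauge rests released in the ring's bore, home (borne by the ring, its lower end within 1.5 mm of the bore's axis and less than 60 mm above the bench), upright within 3 degrees, its handle along the fixture's long side within 10 degrees, at rest (horizontal distance between gauge_tip and fixture below 0.0015 m and angle between taper_gauge's own z axis and vertical below 0.052 rad and z of gauge_tip in the frame of fixture below 0.06 m and angle between the x axis of taper_gauge and the x axis of fixture, either way round below 0.175 rad and contact force between taper_gauge and fixture above 2 N and linear speed of taper_gauge below 0.01 m/s and contact force between taper_gauge and the fingers below 0.1 N); the robot touches nothing.
It fails at once if the gauge is forced against the ring or fixture with more than 95 N summed over the taper (a downward push of over 20 N) (contact force between taper_gauge and fixture above 95 N).
It fails at once if the straight gauge is moved more than 15 mm (distance of straight_gauge from where it was at the start of the episode above 0.015 m).
It fails at once if a loose ring is moved more than 15 mm (distance of any of ring_a, ring_b, ring_c from where it was at the start of the episode above 0.015 m).
It also fails if it takes over 67 s, if anything falls off the work surface, if the arm or the gripper's body presses on something with over 40 N, if the wrist force passes 120 N, or if a joint passes its speed limit or range.

### The arm

A 6-joint arm with a two-finger parallel gripper is mounted at the origin on the work surface. World frame = base frame: x ahead of the robot, y to its left, z up, the work surface at z = 0. Lengths are in mm, angles in degrees, forces in N, time in s.
With the tool pointing down it reaches from about 300 to 850 mm from the base axis. Payload 4.2 kg.
Tool frame: the origin (TCP) lies midway between the tips of the shut fingers; the grasp point (between the pads) lies 19 mm behind it (env.hold_point_z is the z of the grasp point in the tool frame, in mm); z points along the fingers, y is the direction in which the jaws open and shut (so a half turn about z gives the same grasp; the last joint's range is limited). The gripper opens to 91 mm and grips with 3 to 60 N. Pads are 32 mm wide; open, the fingers measure 118 mm over their backs; the gripper's body (76 mm by 178 mm) begins 60 mm behind the grasp point.
Start: joints at [-68.526, 18.312, 89.639, -0, 72.044, -1.146], TCP at [221.164, -530.785, 189.876] pointing down, gripper open.
Joint ranges: [-177.97, 177.97], [-48.28, 115.42], [12.27, 149.76], [-77.06, 257.06], [2.81, 150.46], [-146.56, 146.56]. Speed limits (degrees/s): [147.25, 147.25, 180, 180, 180, 180].

### API

Orientations are given as [roll, pitch, yaw] about the fixed x, y, z axes, in that order (R = Rz(yaw) Ry(pitch) Rx(roll)).
In Python, from workcell import env, grab_frame, camera_params, spotter gives the robot as it stands. The module is installed in compiled form; this text tells all that it offers.
- The arm moves only by the shell command python3 -m jog 'ROWS' [FORCE]. ROWS is text: rows parted by semicolons, each of 7 numbers parted by spaces: the turn, a rotation vector about the world's x, y, z in units of 5 degrees (1.0 is 5 degrees), then the shift along the world's x, y, z in units of 25 mm (1.0 is 25 mm), then the opening, from 0 (shut) to 1 (fully open). A call has 1 to 5 rows; each row is the pose to reach, as a shift and turn from the pose commanded when the call began; what a row does not reach only later rows make up. A row lasts 1/8 s, in which the tool goes at most 62.5 mm and 10.7 degrees, less where a joint would pass 70% of its speed; a pose out of reach is approached as far as the arm can. A call with a gripper value outside its range is refused whole. The fingers move at their own pace and stop on an object; FORCE is the grip in N (left out, the last holds). Time passes only in rows, so rows that repeat a pose let the fingers close. It gives the time, the measured TCP pose, the force and the opening at its end, in the units of the state.
- env.state(): the state, without advancing time (a new reading comes with each control period).
- grab_frame(name): name is "scene" or "top" or "wrist"; returns the picture (400x640x3 uint8, red, green, blue); there is no depth.
- camera_params(name): a dict with "K" (3x3 intrinsics, pixels), "rvec" (rotation vector, rad) and "tvec" (3), from world to camera coordinates, as OpenCV has them. Camera axes: x right, y down, z forward; pixel columns grow to the right and rows downward; lengths in mm; the calibration is good to about 2 mm. A picture is of the moment at which its call begins: read the wrist's pose just before it. camera_params takes no time and is no camera call; for the wrist camera it gives the pose at the moment of the call.
- env.job_done(): hands the job in, once; it reports no verdict.
Trained networks look in the newest picture that a camera, given by its name, has taken for a name from the list of things; names that differ only in an ending like _2 or _b are one class to them, and where a whole thing is asked for, a point or a joint stands for the part that bears it (a point fixed in the world has none). Each returns a list of dicts, best first, with "conf" (0 to 1); they miss things now and then, are a little off and sometimes report something else, mostly with a low value. They report only what shows in the picture. A call takes as long as a camera call. They do not tell look-alikes from the thing itself.
- spotter.look_for(query, camera): "box" ([left, top, width, height] in pixels, round what is visible of it).
- spotter.trace(query, camera): "region" (400x640 bool, what is visible of it) and "box" ([left, top, width, height] in pixels, round what is visible of it).
The state is a dict: "time_s": time; "qpos": joint angles; "qvel": joint speeds; "effort": joint torques, N m; "ee_pos": TCP position; "ee_rot": TCP orientation; "force": force on the tool from outside, world axes, zero at the start; "torque": the same for the moment, N m; "gripper_width": finger opening in mm.
Only numpy, scipy, OpenCV 4.12 (cv2) and the standard library are available. Lean on these libraries where they do the work, as an engineer would, in place of code of your own. Each camera call takes 0.05 s, during which the arm holds its last target. There are 200 camera calls.

## Working session

There is one attempt and no reset: what is moved stays moved. The work goes in short steps, Python scripts to look and compute and a shell command to move; the robot and the scene stay as the last step left them, time stands still between calls to the robot, and variables do not carry over. Pictures are saved under pics/ and viewed, about 8 in all and at most 12, crops included, and the job is handed in when it is done.

```bash
mkdir -p pics; cat > h.py <<'E'
import numpy as np, cv2
from workcell import env, grab_frame, camera_params, spotter
def cam(n):
    p=camera_params(n); R=cv2.Rodrigues(np.array(p["rvec"],float))[0]
    return np.array(p["K"],float),R,np.array(p["tvec"],float).ravel()
def ray(n,uv,z,c=None):
    K,R,t=c or cam(n); o=-R.T@t; d=R.T@np.linalg.solve(K,[uv[0],uv[1],1.])
    return o+d*(z-o[2])/d[2]
def proj(n,X,c=None):
    K,R,t=c or cam(n); q=K@(R@np.array(X,float)+t); return q[:2]/q[2]
def save(n,img): cv2.imwrite("pics/"+n+".png",img[:,:,::-1])
E
python3 - <<'E'
from h import *
for n in("top","scene"):
    im=grab_frame(n); save(n+"0",im)
    K,R,t=cam(n); print(n,K[0,0],K[0,2],K[1,2],(-R.T@t).round(0))
    for q in("taper_gauge","fixture","rack","straight_gauge","ring_a"):
        for d in spotter.look_for(q,n)[:4]: print(q,round(d["conf"],2),np.round(d["box"]), end=' ')
        print()
print(env.state(), env.hold_point_z)
E
```

```text
top 382.6675787234811 313.21482555403423 202.02031602425663 [ 364.  -39. 1042.]
taper_gauge 0.89 [240. 247.  19.  27.] taper_gauge 0.87 [239. 156.  22.  18.] taper_gauge 0.55 [213. 194.  24.  24.] 
fixture 0.94 [315. 172.  45.  67.] fixture 0.67 [381. 265.  47.  64.] 
rack 0.95 [180. 190.  69.  44.] rack 0.58 [215. 194.  22.  27.] 
straight_gauge 0.81 [184. 204.  24.  23.] straight_gauge 0.64 [426. 207.  30.  33.] 
ring_a 0.72 [272. 123.  27.  27.] ring_a 0.64 [423. 209.  31.  31.] ring_a 0.48 [271. 217.  26.  25.] 
scene 502.9986193895883 325.62726321115093 203.48392111161925 [1149.  519. 1047.]
taper_gauge 0.81 [388. 231.  22.  31.] taper_gauge 0.69 [338. 255.  20.  32.] taper_gauge 0.6 [400. 199.  24.  28.] 
fixture 0.87 [287. 114.  60.  43.] fixture 0.86 [278. 182.  62.  60.] 
rack 0.75 [379. 238.  74.  62.] 
straight_gauge 0.76 [416. 253.  26.  22.] 
ring_a 0.89 [237. 142.  26.  22.] ring_a 0.74 [284. 275.  29.  21.] ring_a 0.64 [354. 209.  22.  26.] 
{'time_s': 0.6, 'qpos': array([-6.85232284e+01,  1.83118930e+01,  8.96393440e+01,  2.66511327e-03,
        7.20433291e+01, -1.14462525e+00]), 'qvel': array([-0.05781204,  0.02998779, -0.01438924,  0.04088529,  0.05427396,
       -0.06395179]), 'effort': array([-1.45442904e-03, -4.12125456e+01, -2.32136142e+01,  7.26550631e-02,
        3.77886544e-02, -8.28959344e-06]), 'ee_pos': array([ 221.20274507, -530.77059799,  189.87366095]), 'ee_rot': array([ 1.79994517e+02, -2.42632002e-03,  2.26205754e+01]), 'force': array([0.1190936 , 1.14894842, 0.51660922]), 'torque': array([-0.00702081, -0.04414938,  0.03798356]), 'gripper_width': 91.4977696266106} -18.8
```

```bash
python3 - <<'E'
from h import *
im=cv2.imread("pics/top0.png"); c=im[110:340,170:470]; cv2.imwrite("pics/topc.png",cv2.resize(c,None,fx=2.6,fy=2.6,interpolation=cv2.INTER_CUBIC))
E
```

```text
(no output)
```

View pics/topc.png

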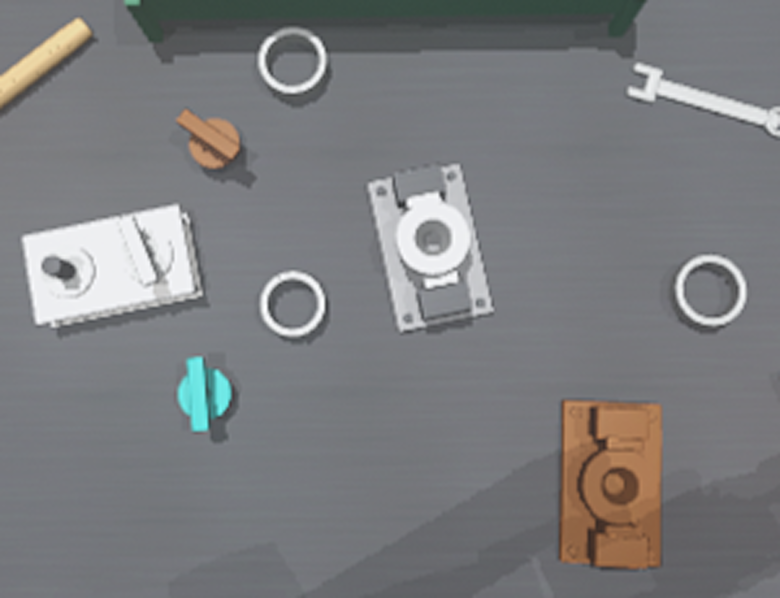

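The crop shows the steel taper gauge in the rack's right hole (full px ~228,206) with its handle running roughly down the picture, and the straight gauge at the left. The grey fixture is at ~(336,205), and the brown and turquoise things are decoys.

```bash
python3 - <<'E'
from h import *
f=lambda x,y:(170+x/2.6,110+y/2.6)
for nm,p,z in [("h1",f(128,217),94),("h2",f(152,283),94),("hc",f(140,250),94)]: print(nm,ray("top",p,z).round(1))
for p in [(369,185),(460,165),(493,312),(402,331)]: print("fix",ray("top",f(*p),14).round(1))
for p in [(23,237),(180,205),(197,290),(38,325)]: print("rack",ray("top",f(*p),50).round(1))
print("bore top",ray("top",f(433,236),70).round(1)) 
for n,p in dict(r1=(293,62),r2=(293,305),r3=(711,291),turq=(200,394),brown=(210,140)).items(): print(n,ray("top",f(*p),30).round(0))
K,R,t=cam("wrist"); e=env.state(); 
from scipy.spatial.transform import Rotation as Ro
T=Ro.from_euler("xyz",e["ee_rot"],degrees=True).as_matrix()
print("cam in tool",(T.T@((-R.T@t)-e["ee_pos"])).round(1),(T.T@R.T).round(3),K[0,0])
E
```

```text
h1 [528.4 201.5  94. ]
h2 [464.  176.9  94. ]
hc [496.1 189.1  94. ]
fix [573.4 -31.4  14. ]
fix [ 593.7 -127.6   14. ]
fix [ 438.3 -158.    14. ]
fix [419.8 -63.8  14. ]
rack [516.9 318.3  50. ]
rack [547.8 160.2  50. ]
rack [461.1 141.6  50. ]
rack [427.9 299.8  50. ]
bore top [509.9 -94.4  70. ]
r1 [703.  47.  30.]
r2 [447.  47.  30.]
r3 [ 456. -378.   30.]
turq [358. 141.  30.]
brown [620. 134.  30.]
cam in tool [  69.4   -0.3 -195.2] [[-0.    -0.969 -0.247]
 [ 1.    -0.001  0.002]
 [-0.002 -0.246  0.969]] 308.04188247173244
```

```bash
python3 -m jog '0 0 0 2 3 0.5 1; 0 0 0 3.4 5.2 1 1; 0 0 0 4.8 7.3 1.5 1; 0 0 0 6 9.2 2.4 1; 0 0 0 7 10.7 2.4 1'; python3 -m jog '0 0 0 1.4 2.1 0 1; 0 0 0 2.8 4.3 0 1; 0 0 0 4.2 6.5 0 1; 0 0 0 4.4 6.7 0 1; 0 0 0 4.4 6.7 0 1'
cat > look.py <<'E'
from h import *
import sys
e=env.state(); print(e["time_s"],e["ee_pos"].round(1),e["ee_rot"].round(2),e["qpos"].round(0),e["force"].round(1))
c=cam("wrist"); im=grab_frame("wrist"); save(sys.argv[1],im); np.save("pics/"+sys.argv[1]+".npy",np.array([c[0].ravel(),c[1].ravel(),np.r_[c[2],np.zeros(6)]]))
for q in sys.argv[2:]:
    for d in spotter.trace(q,"wrist")[:3]:
        m=d["region"]; ys,xs=np.nonzero(m); print(q,round(d["conf"],2),np.round(d["box"]),"cen",xs.mean().round(1),ys.mean().round(1),cv2.minAreaRect(np.c_[xs,ys].astype(np.float32)))
E
python3 look.py w1 fixture
```

```text
time_s: 1.23
ee_pos: [390.1, -273.1, 249.5]
ee_rot: [179.9, -0.1, 22.6]
force: [1.8, -0.3, 1.1]
gripper_width: 91.2
time_s: 1.85
ee_pos: [498.9, -106.8, 248.0]
ee_rot: [180.0, 0.0, 22.7]
force: [-0.5, -0.6, -0.9]
gripper_width: 91.0
1.85 [ 498.9 -106.8  248. ] [1.7998e+02 5.0000e-02 2.2710e+01] [-13.  11.  92.  -0.  78.  54.] [-0.5 -0.6 -0.9]
fixture 0.72 [268.  90.  91. 128.] cen 311.2 154.3 ((309.4327087402344, 156.49896240234375), (75.7099838256836, 121.99185943603516), 12.200469017028809)
```

View pics/w1.png

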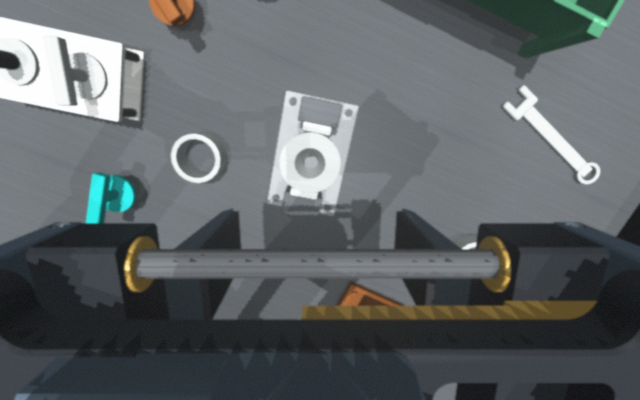

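The view shows the grey fixture at px (311,158), with ring centre ~(311,162), and the rack at upper left. I'll retake it settled and zoom in for the yaw.

```bash
python3 -m jog '0 0 0 0 0 0 1;0 0 0 0 0 0 1' >/dev/null; python3 look.py w2 fixture; python3 - <<'E'
import cv2
im=cv2.imread("pics/w2.png"); cv2.imwrite("pics/w2c.png",cv2.resize(im[70:230,230:390],None,fx=3.7,fy=3.7,interpolation=cv2.INTER_CUBIC))
E
```

```text
2.2 [ 498.4 -107.9  248.3] [179.98  -0.    22.51] [-14.  11.  92.  -0.  78.  54.] [ 1.4 -0.1  0.1]
fixture 0.85 [338. 282.  66.  26.] cen 364.8 296.7 ((370.0, 293.0), (24.0, 66.0), 90.0)
fixture 0.64 [268.  90.  90. 127.] cen 310.5 153.9 ((310.2068786621094, 155.9243927001953), (74.7080307006836, 121.24002838134766), 10.885526657104492)
```

View pics/w2c.png

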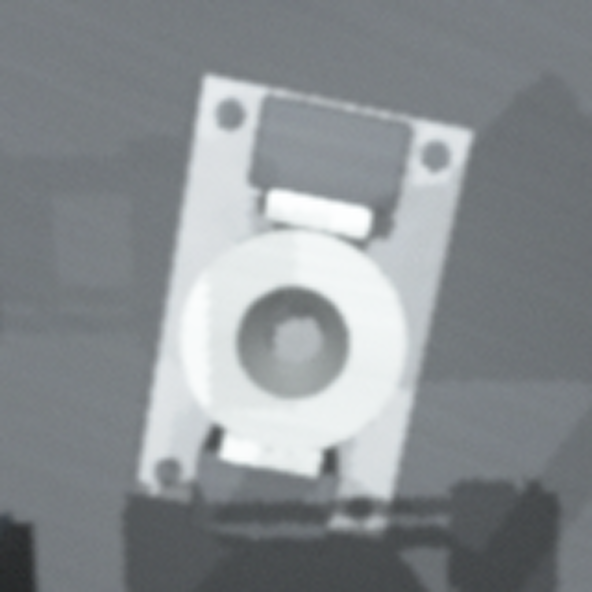

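```bash
python3 - <<'E'
from h import *
f=lambda x,y:(230+(x+.5)/3.7-.5,70+(y+.5)/3.7-.5)
A=[ray("wrist",f(*p),14) for p in((205,74),(472,131),(140,492))]
a,b,c=A; print(np.round(A,1)); 
print("long yaw",np.degrees(np.arctan2(*(a-c)[1::-1])),np.linalg.norm(a-c),"short",np.degrees(np.arctan2(*(b-a)[1::-1]))+90,np.linalg.norm(b-a),"centre",((b+c)/2).round(1))
for z in(48,56,64,72,80):
    print(z,ray("wrist",f(293,342),z).round(1),"outer",np.linalg.norm(ray("wrist",f(180,340),z)-ray("wrist",f(407,340),z)).round(1),np.linalg.norm(ray("wrist",f(293,228),z)-ray("wrist",f(293,450),z)).round(1),"bore",np.linalg.norm(ray("wrist",f(237,342),z)-ray("wrist",f(349,342),z)).round(1))
E
```

```text
[[ 578.1  -29.2   14. ]
 [ 596.8 -125.5   14. ]
 [ 423.3  -61.5   14. ]]
long yaw 11.79347377920111 158.06035911499535 short 11.00950622814996 98.13619794462208 centre [510.1 -93.5  14. ]
48 [505.8 -93.5  48. ] outer 79.1 77.7 bore 39.0
56 [506.9 -93.2  56. ] outer 77.5 76.1 bore 38.3
64 [508.1 -92.9  64. ] outer 75.9 74.6 bore 37.5
72 [509.2 -92.7  72. ] outer 74.3 73.0 bore 36.7
80 [510.4 -92.4  80. ] outer 72.7 71.4 bore 35.9
```

```bash
python3 -m jog '0 0 0 0 2.3 0 1;0 0 0 0 4.6 0 1;0 0 0 0 6.9 -0.2 0.8;0 0 0 0 9.2 -0.6 0.7;0 0 0 -0.1 11.5 -1 0.7'; python3 -m jog '0 0 0 0 0.4 0 0.7;0 0 0 0 0.4 0 0.7;0 0 0 0 0.4 0 0.7'; python3 look.py w3 taper_gauge
python3 - <<'E'
import cv2
im=cv2.imread("pics/w3.png"); cv2.imwrite("pics/w3c.png",cv2.resize(im[60:260,190:450],None,fx=3,fy=3,interpolation=cv2.INTER_CUBIC))
E
```

```text
time_s: 2.92
ee_pos: [496.4, 182.2, 223.1]
ee_rot: [180.0, -0.1, 22.6]
force: [0.5, 0.6, -0.5]
gripper_width: 65.1
time_s: 3.3
ee_pos: [496.7, 189.2, 223.5]
ee_rot: [180.0, -0.0, 22.5]
force: [0.2, 0.2, -0.6]
gripper_width: 64.2
3.3 [496.7 189.2 223.5] [ 1.7996e+02 -2.0000e-02  2.2530e+01] [20. 13. 92. -0. 75. 87.] [ 0.2  0.2 -0.6]
taper_gauge 0.94 [297. 277.  34.  28.] cen 313.0 288.4 ((314.0, 291.0), (28.0, 36.0), 90.0)
taper_gauge 0.84 [291. 145.  43.  64.] cen 314.3 175.3 ((312.4000244140625, 177.20001220703125), (42.0380744934082, 59.9266242980957), 26.56505012512207)
taper_gauge 0.75 [380.  65.  54.  65.] cen 403.7 98.8 ((402.4000549316406, 100.30000305175781), (65.29318237304688, 45.16857147216797), 63.43495178222656)
```

View pics/w3c.png

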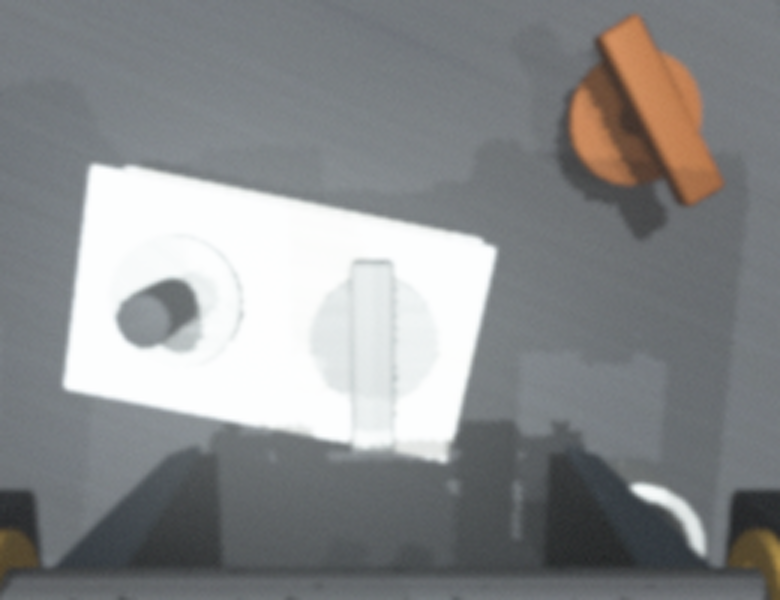

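The gauge handle lies upright in the image, from crop (372,262) to (372,447), between the open fingers. The straight gauge is at left, well clear.

```bash
python3 - <<'E'
from h import *
f=lambda x,y:(190+(x+.5)/3-.5,60+(y+.5)/3-.5)
g=lambda x,y,z=94:ray("wrist",f(x,y),z)
far,near=(g(353,267)+g(392,267))/2,(g(351,445)+g(393,445))/2
print(far.round(1),near.round(1),np.linalg.norm(far-near),np.linalg.norm(g(351,400)-g(393,400)),"yaw",np.degrees(np.arctan2(*(far-near)[1::-1])),"c",((far+near)/2).round(1))
print("flange",g(374,337,56).round(1))
print(env.state()["ee_pos"])
E
```

```text
[529.2 206.   94. ] [469.1 181.6  94. ] 64.87583607264865 15.207052855090398 yaw 22.156018932129655 c [499.2 193.8  94. ]
flange [500.2 193.8  56. ]
[496.69368078 189.16886119 223.55340726]
```

```bash
python3 -m jog '0 0 0 0.1 0.16 -2 0.6;0 0 0 0.1 0.16 -4 0.6;0 0 0 0.1 0.16 -5.6 0.6;0 0 0 0.1 0.16 -6.2 0.6;0 0 0 0.1 0.16 -6.2 0.6' 40 ;python3 -m jog '0 0 0 0 0 0 0.5;0 0 0 0 0 0 0.3;0 0 0 0 0 0 0;0 0 0 0 0 0 0;0 0 0 0 0 0 0' 40;python3 -m jog '0 0 0 0 0 0 0;0 0 0 0 0 0.2 0;0 0 0 0 0 0.4 0;0 0 0 0 0 0.6 0;0 0 0 0 0 0.6 0'
```

```text
time_s: 4.03
ee_pos: [499.1, 194.0, 68.1]
ee_rot: [180.0, 0.0, 22.6]
force: [0.9, 0.6, 0.7]
gripper_width: 54.5
time_s: 4.65
ee_pos: [499.1, 194.4, 68.4]
ee_rot: [180.0, -0.0, 22.6]
force: [-0.6, -1.0, 1.2]
gripper_width: 14.5
time_s: 5.28
ee_pos: [499.1, 194.7, 83.6]
ee_rot: [180.0, -0.0, 22.6]
force: [-0.0, -0.8, -4.5]
gripper_width: 14.0
```

```bash
python3 -m jog '0 0 0 0 0 1 0;0 0 0 0 0 2.2 0;0 0 1.8 0 -1 2.8 0;0 0 3.7 0 -2.8 2.8 0;0 0 5.6 0 -4.6 2.8 0'; python3 -m jog '0 0 2 0 -1.8 0 0;0 0 4 0 -3.6 0 0;0 0 6 0.2 -5.4 0 0;0 0 8 0.4 -6.5 0 0;0 0 10.2 0.4 -6.8 0 0' ; python3 -m jog '0 0 0 0 0 0 0;0 0 0 0 0 0 0'; python3 look.py w4 taper_gauge fixture
```

```text
time_s: 5.9
ee_pos: [498.6, 78.6, 153.2]
ee_rot: [180.0, -0.0, 51.0]
force: [-0.4, 0.7, -4.1]
gripper_width: 14.1
time_s: 6.52
ee_pos: [508.9, -92.2, 152.9]
ee_rot: [-180.0, 0.0, 101.6]
force: [0.7, 0.9, -3.6]
gripper_width: 14.5
time_s: 6.78
ee_pos: [508.7, -89.9, 153.0]
ee_rot: [-180.0, -0.0, 101.2]
force: [-0.4, -0.2, -4.5]
gripper_width: 14.6
6.775 [508.7 -89.9 153. ] [-1.7999e+02 -2.0000e-02  1.0123e+02] [-11.  15. 100.   0.  65. -23.] [-0.4 -0.2 -4.5]
taper_gauge 0.94 [283. 177.  73. 112.] cen 317.6 216.6 ((323.45355224609375, 231.799560546875), (113.6962890625, 71.40251159667969), 71.0534896850586)
fixture 0.91 [ 89. 243.  80.  74.] cen 127.9 293.3 ((129.64895629882812, 275.86639404296875), (81.92869567871094, 69.13813781738281), 78.36637115478516)
fixture 0.56 [239. 137. 156.  85.] cen 316.9 173.5 ((317.5, 179.5), (85.0, 155.0), 90.0)
fixture 0.26 [246.   0.  72.  72.] cen 283.8 31.8 ((284.5, 35.5), (71.0, 69.0), 90.0)
```

View pics/w4.png

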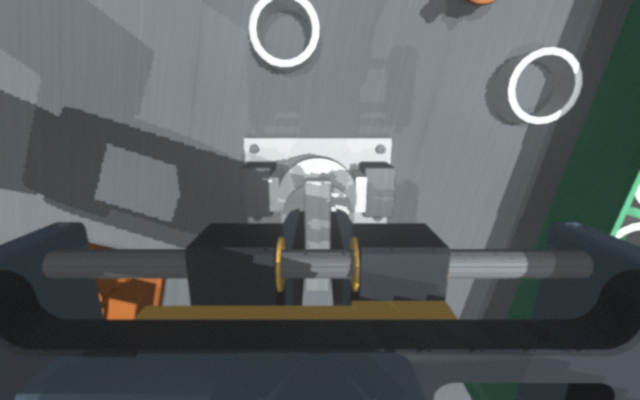

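The gauge is held with its handle running down the image at u≈317. The plate edge is level (246–392, centre ~318), so the handle is square and roughly centred. Descending.

```bash
python3 -m jog '0 0 0 0.03 -0.12 -0.4 0;0 0 0 0.03 -0.12 -0.9 0;0 0 0 0.03 -0.12 -1.2 0;0 0 0 0.03 -0.12 -1.4 0;0 0 0 0.03 -0.12 -1.4 0'; python3 -m jog '0 0 0 0 0 -0.08 0;0 0 0 0 0 -0.16 0;0 0 0 0 0 -0.24 0;0 0 0 0 0 -0.24 0'
```

```text
time_s: 7.55
ee_pos: [509.4, -93.4, 117.7]
ee_rot: [-180.0, -0.0, 101.4]
force: [-0.8, -0.2, -3.0]
gripper_width: 14.1
time_s: 8.05
ee_pos: [509.5, -93.4, 112.0]
ee_rot: [-180.0, -0.0, 101.4]
force: [-0.5, -0.4, -4.3]
gripper_width: 14.1
```

```bash
python3 -m jog '0 0 0 0 0 -0.08 0;0 0 0 0 0 -0.16 0;0 0 0 0 0 -0.16 0'; python3 -m jog '0 0 0 0 0 -0.08 0;0 0 0 0 0 -0.16 0;0 0 0 0 0 -0.16 0'
```

```text
time_s: 8.43
ee_pos: [509.4, -93.4, 107.9]
ee_rot: [-180.0, -0.0, 101.4]
force: [-0.5, -0.1, -3.7]
gripper_width: 14.7
time_s: 8.8
ee_pos: [509.4, -93.2, 103.9]
ee_rot: [-180.0, -0.0, 101.4]
force: [-0.4, 0.9, -3.5]
gripper_width: 14.0
```

```bash
python3 -m jog '0 0 0 0 0 -0.08 0;0 0 0 0 0 -0.12 0;0 0 0 0 0 -0.12 0'; python3 -m jog '0 0 0 0 0 -0.08 0;0 0 0 0 0 -0.12 0;0 0 0 0 0 -0.12 0'
```

```text
time_s: 9.18
ee_pos: [509.3, -92.9, 101.1]
ee_rot: [-180.0, -0.1, 101.4]
force: [-1.7, 4.0, -0.9]
gripper_width: 14.4
time_s: 9.55
ee_pos: [509.6, -92.6, 100.0]
ee_rot: [179.9, -0.1, 101.3]
force: [-4.6, 6.4, 9.7]
gripper_width: 14.2
```

```bash
python3 -m jog '0 0 0 0 0 -0.06 0;0 0 0 0 0 -0.06 0'
```

```text
time_s: 9.8
ee_pos: [509.8, -92.5, 99.8]
ee_rot: [179.9, -0.1, 101.3]
force: [-6.6, 7.2, 17.9]
gripper_width: 14.4
```

Contact with side load, so the held position is slightly off. I'll back off and release so that it centres itself.

```bash
python3 -m jog '0 0 0 0 0 0.12 0;0 0 0 0 0 0.12 0.1;0 0 0 0 0 0.12 0.4;0 0 0 0 0 0.12 0.45;0 0 0 0 0 0.12 0.45'; python3 -m jog '0 0 0 0 0 0 0.45;0 0 0 0 0 0 0.45;0 0 0 0 0 0 0.45'; python3 - <<'E'
from h import *
for i in range(3):
    e=env.state(); print(e["time_s"],e["ee_pos"].round(2),e["force"].round(1)); 
    if i==0:
        for n in("top","wrist","scene"):
            save(n+"5",grab_frame(n))
            for d in spotter.look_for("taper_gauge",n): print(n,round(d["conf"],2),np.round(d["box"]))
t=cv2.imread("pics/top5.png")[160:250,290:390]; s=cv2.imread("pics/scene5.png")[170:250,260:360]; w=cv2.imread("pics/wrist5.png")[100:340,180:460]
r=lambda a,h:cv2.resize(a,(int(a.shape[1]*h/a.shape[0]),h),interpolation=cv2.INTER_CUBIC)
cv2.imwrite("pics/m5.png",np.hstack([r(w,340),r(s,340)])[:, :800])
E
```

```text
time_s: 10.42
ee_pos: [510.1, -94.0, 99.7]
ee_rot: [180.0, 0.1, 101.4]
force: [0.3, -1.0, -0.4]
gripper_width: 39.6
time_s: 10.8
ee_pos: [509.6, -93.5, 99.6]
ee_rot: [180.0, 0.0, 101.4]
force: [-0.3, 0.4, 0.5]
gripper_width: 41.3
10.8 [509.61 -93.5   99.61] [-0.3  0.4  0.5]
top 0.8 [241. 247.  19.  27.]
top 0.71 [240. 157.  22.  16.]
wrist 0.85 [283. 169.  70. 120.]
scene 0.89 [337. 256.  23.  34.]
scene 0.87 [297. 179.  23.  24.]
scene 0.54 [399. 197.  24.  28.]
11.1 [509.63 -93.42  99.66] [-0.4 -0.   0.7]
11.1 [509.63 -93.42  99.66] [-0.4 -0.   0.7]
```

View pics/m5.png

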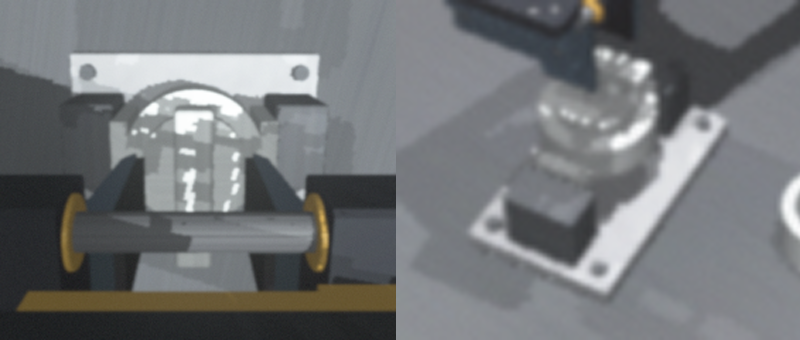

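The gauge sits flange-level in the ring, with its handle midway between the open fingers (crop x≈194 against 195). I'll re-grip softly and read the side force.

```bash
python3 -m jog '0 0 0 0 0 -0.04 0.3;0 0 0 0 0 -0.04 0.1;0 0 0 0 0 -0.04 0;0 0 0 0 0 -0.04 0;0 0 0 0 0 -0.04 0' 6; python3 -m jog '0 0 0 0 0 0 0;0 0 0 0 0 0 0;0 0 0 0 0 0 0;' 6; python3 -m jog '0 0 0 0 0 0 0;0 0 0 0 0 0 0' 40
```

```text
time_s: 11.72
ee_pos: [509.5, -93.4, 98.6]
ee_rot: [-180.0, -0.0, 101.4]
force: [1.2, -0.1, 0.2]
gripper_width: 15.9
time_s: 12.1
ee_pos: [509.5, -93.4, 98.6]
ee_rot: [-180.0, 0.0, 101.4]
force: [-0.8, 0.0, 0.2]
gripper_width: 15.8
time_s: 12.35
ee_pos: [509.5, -93.4, 98.6]
ee_rot: [-180.0, -0.0, 101.4]
force: [-1.4, 0.7, -0.8]
gripper_width: 15.2
```

```bash
python3 -m jog '0 0 0 0 0 -0.04 0;0 0 0 0 0 -0.04 0' 50; python3 -m jog '0 0 0 0 0 -0.02 0;0 0 0 0 0 -0.02 0'
```

```text
time_s: 12.6
ee_pos: [509.7, -93.5, 98.5]
ee_rot: [180.0, 0.0, 101.4]
force: [-2.6, -0.1, 6.0]
gripper_width: 14.4
time_s: 12.85
ee_pos: [509.8, -93.5, 98.5]
ee_rot: [179.9, 0.0, 101.4]
force: [-3.2, 0.6, 7.6]
gripper_width: 14.7
```

```bash
python3 -m jog '0 0 0 -0.02 0 -0.02 0;0 0 0 -0.02 0 -0.02 0'; python3 -m jog '0 0 0 -0.01 0 -0.01 0;0 0 0 -0.01 0 -0.01 0;0 0 0 -0.01 0 -0.01 0'
```

```text
time_s: 13.1
ee_pos: [509.7, -93.5, 98.4]
ee_rot: [179.9, 0.0, 101.4]
force: [-2.2, 0.6, 10.2]
gripper_width: 14.9
time_s: 13.48
ee_pos: [509.7, -93.5, 98.4]
ee_rot: [179.8, 0.1, 101.4]
force: [-3.2, 1.3, 10.5]
gripper_width: 15.2
```

```bash
python3 -m jog '0 0 0 0 0 0 0;0 0 0 0 0 0 0;0 0 0 0 0 0 0'; python3 -m jog '0 0 -0.5 0 0 0 0;0 0 -1 0 0 0 0;0 0 -1.5 0 0 0 0;0 0 -2 0 0 0 0'
```

```text
time_s: 13.85
ee_pos: [509.7, -93.5, 98.4]
ee_rot: [179.8, 0.1, 101.4]
force: [-2.9, -0.1, 11.6]
gripper_width: 14.5
time_s: 14.35
ee_pos: [509.5, -93.5, 98.3]
ee_rot: [179.9, 0.0, 91.3]
force: [-2.7, 0.5, 10.1]
gripper_width: 14.6
```

```bash
python3 -m jog '0 0 -0.8 0 0 -0.01 0;0 0 -1.6 0 0 -0.01 0;0 0 -2.4 0 0 -0.01 0;0 0 -3.2 0 0 -0.01 0;0 0 -4 0 0 -0.01 0';python3 -m jog '0 0 -0.8 0 0 0 0;0 0 -1.6 0 0 0 0;0 0 -2.4 0 0 0 0;0 0 -3.2 0 0 0 0;0 0 -4 0 0 0 0'
```

```text
time_s: 14.98
ee_pos: [509.3, -93.5, 98.3]
ee_rot: [179.9, -0.0, 71.3]
force: [-3.2, -0.4, 12.5]
gripper_width: 14.8
time_s: 15.6
ee_pos: [509.1, -93.5, 98.2]
ee_rot: [179.9, -0.0, 51.3]
force: [-4.5, 1.1, 12.6]
gripper_width: 14.9
```

```bash
python3 -m jog '0 0 0 -0.02 0 0 0;0 0 0 -0.02 0 0 0;0 0 -0.8 -0.02 0 0 0;0 0 -1.6 -0.02 0 0 0;0 0 -2.4 -0.02 0 0 0';python3 -m jog '0 0 -0.8 -0.01 0 0 0;0 0 -1.6 -0.01 0 0 0;0 0 -2.4 -0.01 0 0 0;0 0 -3.2 -0.01 0 0 0;0 0 -3.2 -0.01 0 0 0'
```

```text
time_s: 16.23
ee_pos: [508.9, -93.4, 98.2]
ee_rot: [179.9, -0.1, 39.3]
force: [-3.7, 1.0, 13.0]
gripper_width: 14.8
time_s: 16.85
ee_pos: [508.7, -93.3, 98.2]
ee_rot: [179.9, -0.1, 23.4]
force: [-4.2, 1.8, 12.2]
gripper_width: 14.8
```

Remaining turn is about −12° to 11.5° (−2.4 units).

```bash
python3 -m jog '0 0 -0.6 -0.01 0 0 0;0 0 -1.2 -0.01 0 0 0;0 0 -1.8 -0.01 0 0 0;0 0 -2.4 -0.01 0 0 0;0 0 -2.4 -0.01 0 0 0'; python3 -m jog '0 0 0 0 0 0 0;0 0 0 0 0 0 0;0 0 0 0 0 0 0'; python3 look.py w6
python3 - <<'E'
from h import *
s=grab_frame("scene"); save("scene6",s)
s=cv2.imread("pics/scene6.png")[170:250,260:360]; w=cv2.imread("pics/w6.png")[60:340,180:460]
r=lambda a,h:cv2.resize(a,(int(a.shape[1]*h/a.shape[0]),h),interpolation=cv2.INTER_CUBIC)
cv2.imwrite("pics/m6.png",np.hstack([r(w,350),r(s,350)])[:, :800])
E
```

```text
time_s: 17.48
ee_pos: [508.5, -93.1, 98.3]
ee_rot: [180.0, -0.1, 11.4]
force: [-2.3, 2.3, 12.4]
gripper_width: 14.9
time_s: 17.85
ee_pos: [508.6, -93.1, 98.3]
ee_rot: [180.0, -0.1, 11.4]
force: [-3.4, 1.8, 12.3]
gripper_width: 14.9
17.85 [508.6 -93.1  98.3] [ 1.7998e+02 -1.4000e-01  1.1370e+01] [-12.  18. 105.   0.  57.  67.] [-3.4  1.8 12.3]
```

View pics/m6.png

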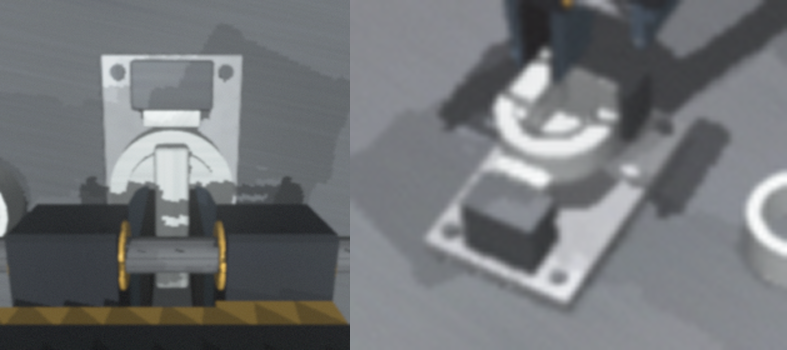

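The handle runs straight down the image, parallel to the plate's long edges, with the gauge still nested in the ring. I'll unload the push, release and retreat.

```bash
python3 -m jog '0 0 0 0 0 0.03 0;0 0 0 0 0 0.06 0;0 0 0 0 0 0.06 0'; python3 -m jog '0 0 0 0 0 0 0.2;0 0 0 0 0 0 0.4;0 0 0 0 0 0 0.5;0 0 0 0 0 0 0.5;0 0 0 0 0 0 0.5'; python3 -m jog '0 0 0 0 0 0.5 0.5;0 0 0 0 0 1.5 0.5;0 0 0 0 0 3 0.5;0 0 0 0 0 5 0.5;0 0 0 0 0 6 0.5';python3 -m jog '0 0 0 0 0 0 0.5;0 0 0 -1 0 0 0.5;0 0 0 -1 0 0 0.5;0 0 0 -1 0 0 0.5'; python3 look.py w7 taper_gauge
python3 - <<'E'
import cv2
im=cv2.imread("pics/w7.png"); cv2.imwrite("pics/w7c.png",cv2.resize(im[40:240,210:430],None,fx=3,fy=3,interpolation=cv2.INTER_CUBIC))
E
```

```text
time_s: 18.32
ee_pos: [508.4, -93.2, 98.3]
ee_rot: [-180.0, -0.1, 11.4]
force: [-0.5, 1.0, 6.0]
gripper_width: 15.3
time_s: 18.95
ee_pos: [507.8, -93.5, 97.5]
ee_rot: [180.0, 0.0, 11.4]
force: [0.5, -0.5, 0.3]
gripper_width: 45.7
time_s: 19.58
ee_pos: [509.0, -93.7, 251.6]
ee_rot: [179.9, -0.3, 11.4]
force: [0.2, 0.3, -0.3]
gripper_width: 45.9
time_s: 20.08
ee_pos: [483.0, -93.4, 247.1]
ee_rot: [-180.0, 0.0, 11.4]
force: [-0.0, -0.2, -0.2]
gripper_width: 45.5
20.075 [483.  -93.4 247.1] [-1.7999e+02  2.0000e-02  1.1360e+01] [-12.   9.  94.   0.  77.  66.] [-0.  -0.2 -0.2]
taper_gauge 0.98 [299. 125.  41.  66.] cen 321.4 156.1 ((322.9657897949219, 157.70606994628906), (62.39308547973633, 43.964599609375), 61.55707550048828)
taper_gauge 0.72 [119. 204.  39.  42.] cen 133.9 221.5 ((137.81631469726562, 224.98947143554688), (42.87619400024414, 42.60967254638672), 88.09085083007812)
taper_gauge 0.6 [119.   1.  64.  49.] cen 154.1 22.0 ((153.6728515625, 17.57149314880371), (67.24549102783203, 43.89521789550781), 58.49573516845703)
```

View pics/w7c.png

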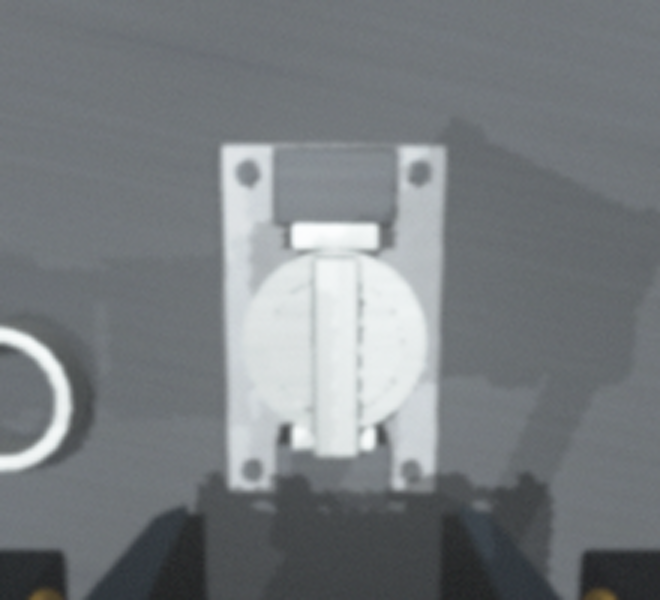

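The released gauge sits concentric in the ring. Its handle (crop x 315–360, y 258–457) is parallel to the plate's long edges, and the gripper is clear. Handing in.

```bash
python3 -c "
from workcell import env
print(env.job_done()); print(env.state()['time_s'])"
```

```text
the job is handed in; nothing more can be done
None
the job is handed in; nothing more can be done
```

I handed the job in at about 20 s. The taper gauge is seated in the gripped ring and released, and its handle points along the fixture's long side. The hand-in gave no verdict.

- **Sequence:** I lifted the gauge from the rack, lowered it into the bore with the handle square across, and let go so it centred itself. I then re-gripped, pressed to about 11–12 N and held that for over 0.3 s. I turned it from 101.4° to 11.4° with the force reading at 10–13 N throughout. The fixture measured about 11.5°. Then I unloaded, released and retreated.
- **Last checks:** The final close-up shows the gauge concentric in the ring, with its handle parallel to the plate's long edges. The gripper is about 150 mm above it, and the tool reads about zero force.
- **Caveats:**
  - **First contact:** Before the release, the gauge was slightly off-centre. The force reading briefly reached about 18 N down, roughly 22 N with the gauge's weight, plus about 10 N sideways. That is close to the 20 N push limit, and I could not see the gauge-to-ring contact force directly.
  - **Side force:** About 2–5 N stayed on during the turn.
  - **Straight gauge and loose rings:** I kept clear of these, but I did not re-measure them at the end.
  - **Seating:** The 1.5 mm centring and the upright angle were judged from the pictures, not measured.

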